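# Fasten the hall cabinet's lever latch

### The job

Fasten the long-levered latch on top of the green steel cabinet: swing its lever clockwise (seen from above), up over the hump of its cam, until it drops fully into the low notch, then let go. Leave the short winged knob on the other hatch as it is.

Things in the scene. Friction and masses are not known exactly. Their poses are not given: they have to be found in the camera images.
- latch (a joint): Turn of the steel lever latch (rad), growing clockwise from above about latch_pivot; stops at -0.1 and 1.5. Near 0: unfastened, in a shallow seat. The cam lifts the lever 7 mm (hump, at 0.6 rad), then it drops to 9 to 10 mm below its start height in the notch at 1.4. A spring presses it down (10 N): the paddle needs 4 to 8 N sideways; past 0.9 it runs into the notch by itself and stays.
- latch_grip (a point): Centre of the upright steel paddle at the lever's end: 36 mm long along the lever, 14 thick, 40 tall, 90 mm from the turning axis, 44 mm above the cabinet's top at the start; turns, rises and drops with the lever. x axis outwards along the lever, z up. A bar 14 wide, 12 tall joins its lower end to the 38 mm hub. Points roughly to the robot all the way; nothing tall within 40 mm of its path.
- latch_pivot (a point): Fixed point on the latch's upright turning axis, 44 mm above the cabinet's flat top (height of the paddle's centre in the shallow seat). The latch stands on a dark steel plate 120 mm square, 8 thick, on either one of the cabinet's two hatches; a curved aluminium cam rail, 46 to 58 mm from the axis, lies under the lever.
- wing_tip (a point): End of one wing of the other fitting, to be left alone: a short symmetric steel winged knob, 52 mm across, 9 thick, on a like plate on the other hatch, 0.3 m from the latch. The point lies 26 mm from the knob's upright axis, 40 mm above the cabinet's top. The knob turns easily if knocked.

How it is judged:
At the end, for the whole second after the job is handed in: The lever rests in the low notch: turned past 1.23 rad (within about 10 degrees of the notch at 1.4), the paddle more than 6 mm below its starting height, and at rest (value of joint latch above 1.23 rad and z of latch_grip in the frame of latch_pivot below -0.006 m and velocity of joint latch between -0.05 and 0.05 rad/s); the robot touches nothing.
It fails at once if the winged knob is turned (its tip moves more than 10 mm) (distance of wing_tip from where it was at the start of the episode above 0.01 m).
It also fails if it takes over 35 s, if anything falls off the work surface, if the arm or the gripper's body presses on something with over 40 N, if the wrist force passes 120 N, or if a joint passes its speed limit or range.

### The arm

A 7-joint arm with a two-finger parallel gripper is mounted at the origin on the work surface. World frame = base frame: x ahead of the robot, y to its left, z up, the work surface at z = 0. Lengths are in m, angles in rad, forces in N, time in s.
With the tool pointing down it reaches from about 0.4 to 0.875 m from the base axis. Payload 19.3 kg.
Tool frame: the origin (TCP) lies at the very end of the fingers, on their centre line; the grasp point (between the pads) lies bot.grasp_offset behind it (bot.grasp_offset is the distance from the TCP to the grasp point, in m); z points along the fingers, y is the direction in which the jaws open and shut (so a half turn about z gives the same grasp; the last joint's range is limited). The gripper opens to 85 mm and grips with 20 to 120 N. Pads are 22 mm wide; open, the fingers measure 114 mm over their backs; the gripper's body (76 mm by 85 mm) begins 54 mm behind the grasp point. The pads swing forward as they close: fully open they stand 13 mm farther back than shut.
Start: joints at [1.07, 0.521, -0.036, 1.599, 0.021, 1.021, -0.113], TCP at [0.261, -0.568, 0.231] pointing down, gripper open.
Joint ranges: [-2.91, 2.91], [-0.3, 2.13], [-1.5, 1.42], [0.17, 2.43], [-1.26, 4.41], [0.16, 1.93], [-2.52, 2.52]. Speed limits (rad/s): [1.89, 1.89, 2.39, 2.39, 3.01, 3.01, 3.01].

### API

Orientations are given as [roll, pitch, yaw] about the fixed x, y, z axes, in that order (R = Rz(yaw) Ry(pitch) Rx(roll)).
In Python, from workcell import bot gives the robot as it stands. The module is installed in compiled form; this text tells all that it offers.
- The arm moves only by the shell command python3 -m handwheel 'ROWS' [OPENING] [FORCE]. ROWS is JSON, a list of rows, each a list of 6 numbers: the shift along the tool's x, y, z as a fraction of full scale, then the turn, a rotation vector about the tool's x, y, z as a fraction of full scale. In form: [[x, y, z, rx, ry, rz], ...]. A call has 1 to 8 rows; each row shifts and turns the commanded pose from where the row before left it, along the tool's axes as they then stand; what a row does not reach is not made up. Full scale, the value 1, is 0.025 m for a shift and 360 degrees for a turn. A row lasts 1/8 s, in which the tool goes at most 62.5 mm and 10.7 degrees, less where a joint would pass 70% of its speed; a pose out of reach is approached as far as the arm can. A call with a number of a shift or a turn outside -1 to 1 is refused whole. A call with a gripper value outside its range is refused whole. OPENING is the closure, from -1 (fully open) to 1 (shut), set as the call begins (- or left out, the last holds). The fingers move at their own pace and stop on an object; FORCE is the grip in N (left out, the last holds). Time passes only in rows, so rows that do not move let the fingers close. It gives the time, the measured TCP pose, the force and the opening at its end, in the units of the state.
- bot.observe(): the state, without advancing time (a new reading comes with each control period).
- bot.grab_frame(name): name is "scene" or "side" or "wrist"; returns a dict with "pixels" (420x560x3 uint8, blue, green, red), "vertical_fov" (degrees; the focal length in pixels is half the picture's height over the tangent of half this angle, whatever the lens; pixels are square), "cx", "cy" (the principal point, pixels), "D" ([k1, k2, p1, p2, k3] as OpenCV has them; the pictures are not rectified), "R" (3x3) and "t" (3): a world point X has camera coordinates R X + t. Camera axes: x right, y down, z forward; pixel columns grow to the right and rows downward; lengths in m; the calibration is good to about 2 mm. A picture is of the moment at which its call begins. There is no depth.
- bot.job_done(): hands the job in, once; it reports no verdict.
Trained networks look in a picture, given as the dict that the camera call returned (one of the last four; its "shot" number tells which), for a name from the list of things; names that differ only in an ending like _2 or _b are one class to them, and where a whole thing is asked for, a point or a joint stands for the part that bears it (a point fixed in the world has none). Each returns a list of dicts, best first, with "score" (0 to 1); they miss things now and then, are a little off and sometimes report something else, mostly with a low value. They report only what shows in the picture. A call takes as long as a camera call.
- bot.trace(picture, thing): "region" (420x560 bool, what is visible of it) and "point" ([column, row] in pixels, amid what is visible of it).
The state is a dict: "clock": time; "qpos": joint angles; "qd": joint speeds; "joint_efforts": joint torques, N m; "position": TCP position; "tool_rot": TCP orientation; "force": force on the tool from outside, world axes, zero at the start; "moment": the same for the moment, N m; "grip_width": finger opening in m.
Only numpy, scipy, OpenCV 4.12 (cv2) and the standard library are available. Lean on these libraries where they do the work, as an engineer would, in place of code of your own. Each camera call takes 0.05 s, during which the arm holds its last target.

## Working session

There is one attempt and no reset: what is moved stays moved. The work goes in short steps, Python scripts to look and compute and a shell command to move; the robot and the scene stay as the last step left them, time stands still between calls to the robot, and variables do not carry over. Pictures are saved under pics/ and viewed, and the job is handed in when it is done.

```bash
mkdir -p pics; cat > h.py <<'E'
import numpy as np,cv2
from workcell import bot
def K(p):
    f=p["pixels"].shape[0]/2/np.tan(np.radians(p["vertical_fov"])/2)
    return np.array([[f,0,p["cx"]],[0,f,p["cy"]],[0,0,1.]])
def ray(p,uv):
    x=cv2.undistortPoints(np.array([[uv]],float),K(p),np.array(p["D"],float))[0,0]
    R=np.array(p["R"]);t=np.array(p["t"])
    return -R.T@t, R.T@np.array([x[0],x[1],1.])
def atz(p,uv,z):
    o,d=ray(p,uv); return o+d*(z-o[2])/d[2]
def proj(p,X):
    R=np.array(p["R"]);t=np.array(p["t"],float)
    return cv2.projectPoints(np.array(X,float).reshape(-1,3),cv2.Rodrigues(R)[0],t,K(p),np.array(p["D"],float))[0][:,0]
def tri(l):
    A=0;b=0
    for p,uv in l:
        o,d=ray(p,uv);d=d/np.linalg.norm(d);M=np.eye(3)-np.outer(d,d);A=A+M;b=b+M@o
    X=np.linalg.solve(A,b); return X,[proj(p,X)[0]-uv for p,uv in l]
E
python3 - <<'E'
from h import *
s=bot.observe();print({k:np.round(v,3) for k,v in s.items()},bot.grasp_offset)
P={}
for n in("scene","side","wrist"):
    p=bot.grab_frame(n);P[n]=p;im=p["pixels"].copy()
    for th in("latch_grip","latch","wing_tip"):
        for r in bot.trace(p,th)[:2]:
            print(n,th,round(r["score"],2),np.round(r["point"],1),r["region"].sum())
            if r["score"]>.3:
                c=cv2.findContours(r["region"].astype('uint8'),0,2)[0]; cv2.drawContours(im,c,-1,(0,0,255) if th!="wing_tip" else (255,0,255),1)
    print(-np.array(p["R"]).T@p["t"])
    cv2.imwrite(f"pics/{n}0.png",im)
E
```

```text
{'clock': np.float64(0.0), 'qpos': array([ 1.07 ,  0.522, -0.036,  1.6  ,  0.021,  1.021, -0.113]), 'qd': array([ 0.002,  0.002, -0.   ,  0.   ,  0.002, -0.001, -0.002]), 'joint_efforts': array([ 0.0000e+00, -9.2711e+01,  1.9800e+00, -3.6993e+01,  1.8000e-02,
        8.0000e-03, -0.0000e+00]), 'position': array([ 0.261, -0.568,  0.231]), 'tool_rot': array([-3.14 ,  0.   ,  0.431]), 'force': array([ 0.415,  0.96 , -0.286]), 'moment': array([ 0.014, -0.057,  0.034]), 'grip_width': np.float64(0.086)} 0.0187
scene latch_grip 0.68 [299.8 186.5] 1144
scene latch 0.93 [299.  182.6] 1120
scene wing_tip 0.72 [127.9 214.2] 345
[ 1.13505871 -0.124685    0.55973286]
side latch_grip 0.59 [306.8 262.1] 1213
side latch 0.65 [310.1 265.3] 1241
side wing_tip 0.81 [346.6 184.1] 242
[0.33529744 0.63426453 0.64355993]
[ 0.33474075 -0.53491972  0.37341343]
```

View pics/scene0.png

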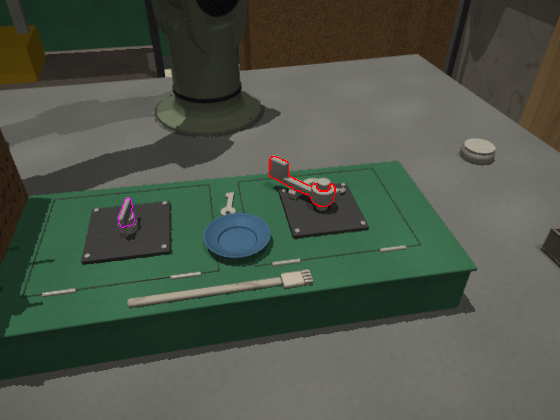

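View pics/side0.png

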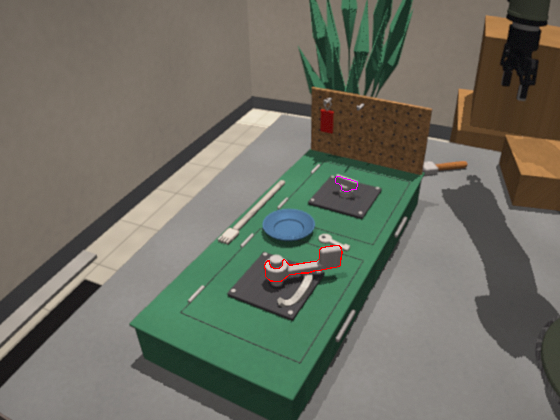

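View pics/wrist0.png

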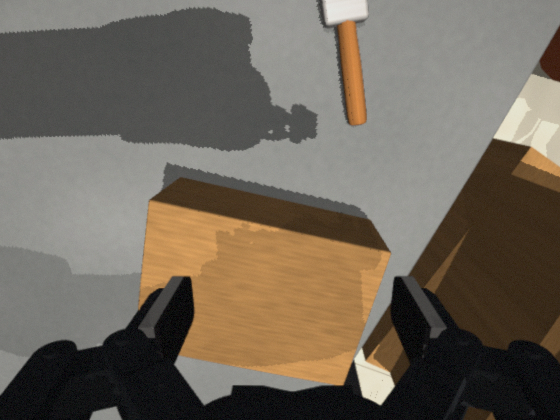

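Scene: hub at about (322,190) and paddle at (279,168). Side: hub at about (276,268) and paddle at (330,258). The winged knob is at (128,213) in scene and (347,184) in side, on the far hatch. I'll zoom in to measure accurately.

```bash
python3 - <<'E'
import cv2
from h import *
a=cv2.imread("pics/scene0.png")
p=bot.grab_frame("scene");q=bot.grab_frame("side")
A=cv2.resize(p["pixels"][140:250,250:380],None,fx=6,fy=6,interpolation=2)[:600,:]
B=cv2.resize(q["pixels"][230:325,220:350],None,fx=6,fy=6,interpolation=2)
cv2.imwrite("pics/zA.png",A[:, :780]);cv2.imwrite("pics/zB.png",B)
X,e=tri([(p,[279,168]),(q,[330,258])]);print("paddle",X,e)
X,e=tri([(p,[322,184]),(q,[276,260])]);print("hub top",X,e)
X,e=tri([(p,[126,209]),(q,[347,183])]);print("wing",X,e)
E
```

```text
paddle [0.51275474 0.05043224 0.13335573] [array([0.19648249, 0.17063497]), array([ 0.19961722, -0.17570939])]
hub top [0.58732127 0.09929029 0.14322516] [array([0.15622774, 0.11176018]), array([ 0.15256082, -0.10897253])]
wing [ 0.55884464 -0.19470294  0.12945401] [array([0.90266187, 0.90702304]), array([ 0.56845762, -0.69371781])]
```

View pics/zA.png

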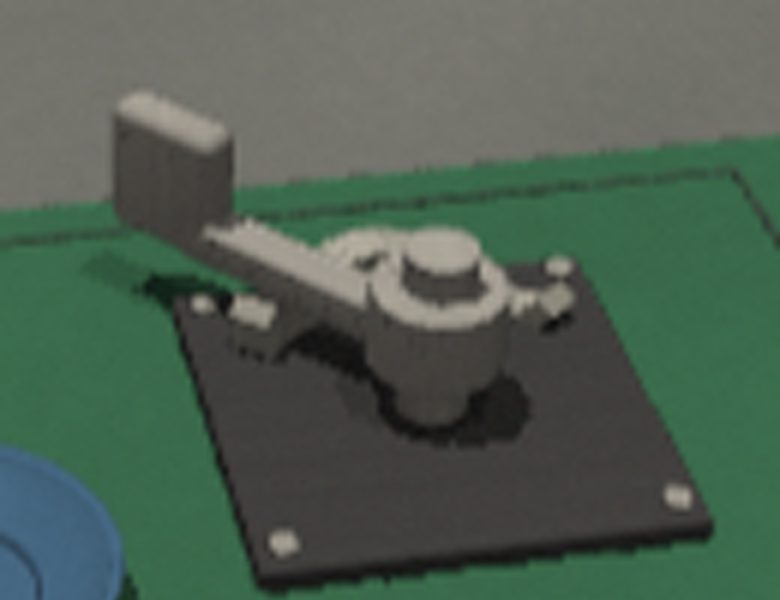

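View pics/zB.png

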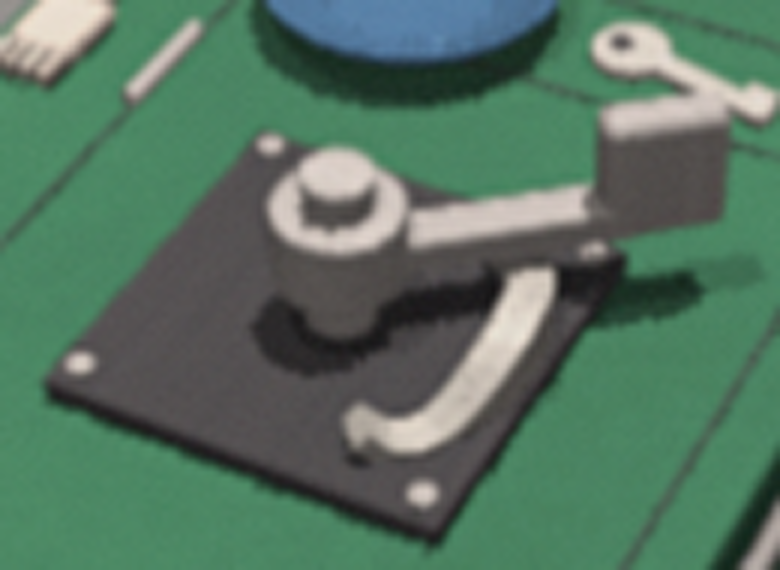

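```bash
python3 - <<'E'
from h import *
p=bot.grab_frame("scene");q=bot.grab_frame("side")
f=lambda z:[250+z[0]/6,140+z[1]/6]
g=lambda z:[220+z[0]/6,230+z[1]/6]
L={}
for n,a,b in [("padtop",(172,122),(663,117)),("padouter top",(126,105),(722,112)),("hubpin",(442,248),(338,172)),
 ("screwFarL",(202,303),(595,250)),("screwR",(558,266),(422,493)),("screwNR",(678,496),(80,362)),("screwNL",(284,543),(270,145))]:
    X,e=tri([(p,f(a)),(q,g(b))]);L[n]=X;print(n,X.round(4),np.round(e,1).tolist())
c=np.mean([L[k] for k in L if k[:5]=="screw"],0);print("plate centre",c)
d=L["padtop"]-c;print("from plate c",np.hypot(*d[:2]),np.degrees(np.arctan2(d[1],d[0])))
d=L["padtop"]-L["hubpin"];print("from pin",np.hypot(*d[:2]),np.degrees(np.arctan2(d[1],d[0])))
E
```

```text
padtop [0.5135 0.0491 0.1495] [[-0.0, -0.0], [-0.0, 0.0]]
padouter top [0.4999 0.0396 0.1483] [[-0.1, -0.0], [-0.1, 0.0]]
hubpin [0.5862 0.1016 0.1476] [[-0.2, -0.1], [-0.2, 0.1]]
screwFarL [0.5302 0.0534 0.0993] [[-0.2, -0.2], [-0.2, 0.2]]
screwR [0.5388 0.1575 0.0992] [[-0.1, -0.1], [-0.1, 0.1]]
screwNR [0.6426 0.1491 0.0994] [[-0.3, -0.2], [-0.3, 0.1]]
screwNL [0.6342 0.0457 0.0991] [[-0.1, -0.1], [-0.1, 0.1]]
plate centre [0.58643754 0.10142107 0.09925792]
from plate c 0.08975812732671498 -144.344147598243
from pin 0.08964905817200669 -144.1924499018842
```

```bash
python3 - <<'E'
from h import *
q=bot.grab_frame("side")
for uv in ([424,172],[314,152],[180,330]): print(atz(q,uv,.088).round(3))
b=atz(q,[424,172],.088)
for z in(.15,.2,.25,.3): print(z,proj(q,[b[0],b[1],z])[0])
E
```

```text
[ 0.426 -0.374  0.088]
[ 0.696 -0.369  0.088]
[0.683 0.248 0.088]
0.15 [427.86319587 148.03017524]
0.2 [431.03630234 127.67843345]
0.25 [434.24469241 106.39668435]
0.3 [437.46785517  84.18030195]
```

The board at the cabinet's -y end tops out at about z=0.25, so I'll raise the tool first and set a partial opening.

```bash
python3 -m handwheel '[[0,0,-1,0,0,-0.0153],[0,0,-1,0,0,-0.0153],[0,0,-1,0,0,0],[0,0,-1,0,0,0],[0.8,-0.5,0,0,0,0],[0.8,-0.5,0,0,0,0],[0.8,-0.5,0,0,0,0],[0.8,-0.5,0,0,0,0]]' 0.05 20; python3 -c "
from workcell import bot
print(bot.observe()['tool_rot'],bot.observe()['qpos'])"
```

```text
clock: 1.85
position: [0.2971, -0.4797, 0.3313]
tool_rot: [3.142, -0.0, 0.623]
force: [-0.1, -0.8, 0.4]
grip_width: 0.0406
[ 3.14158947e+00 -1.18389259e-05  6.22913966e-01] [ 0.99412346  0.334446   -0.110688    1.62898167  0.03920748  1.18033049
 -0.07328939]
```

```bash
python3 -m handwheel '[[0.97,-0.606,0,0,0,0],[0.97,-0.606,0,0,0,0],[0.97,-0.606,0,0,0,0],[0.97,-0.606,0,0,0,0],[0.97,-0.606,0,0,0,0],[0.97,-0.606,0,0,0,0],[0.97,-0.606,0,0,0,0],[0.97,-0.606,0,0,0,0]]' && python3 -m handwheel '[[0.97,-0.606,0,0,0,0],[0.97,-0.606,0,0,0,0],[0.97,-0.606,0,0,0,0],[0.97,-0.606,0,0,0,0],[0.97,-0.606,0,0,0,0],[0.97,-0.606,0,0,0,0],[0.97,-0.606,0,0,0,0],[0.97,-0.606,0,0,0,0]]'
```

```text
clock: 2.85
position: [0.3839, -0.2678, 0.3314]
tool_rot: [3.141, 0.0, 0.623]
force: [-0.9, -0.5, 0.7]
grip_width: 0.0407
clock: 3.85
position: [0.4706, -0.0562, 0.3314]
tool_rot: [3.141, -0.0, 0.623]
force: [-0.1, 1.1, -0.1]
grip_width: 0.0406
```

```bash
python3 - <<'E'
from h import *
s=bot.observe();print(s["qpos"].round(2) if hasattr(s["qpos"],'round') else s["qpos"])
y=s["tool_rot"][2];d=np.array([.5135,.0491])-np.array(s["position"][:2])
print(s["position"],y,d@[np.cos(y),np.sin(y)]/.025,d@[np.sin(y),-np.cos(y)]/.025)
E
```

```text
[ 0.36  0.19 -0.42  1.83  0.09  1.13 -1.05]
[ 0.47055447 -0.05622749  0.33138883] 0.6229383425261457 3.853182803600983 -2.41952486829361
```

Now above the paddle; then down to z≈0.20 for a check before straddling.

```bash
python3 -m handwheel '[[0.963,-0.605,0,0,0,0],[0.963,-0.605,0,0,0,0],[0.963,-0.605,0,0,0,0],[0.963,-0.605,0,0,0,0],[0,0,1,0,0,0],[0,0,1,0,0,0],[0,0,1,0,0,0],[0,0,1,0,0,0]]' && python3 -m handwheel '[[0,0,1,0,0,0],[0,0,0.2,0,0,0],[0,0,0,0,0,0]]'; python3 - <<'E'
from h import *
a=bot.grab_frame("wrist")["pixels"];b=bot.grab_frame("side")
print(proj(b,bot.observe()["position"]))
cv2.imwrite("pics/w1.png",a);cv2.imwrite("pics/s1.png",cv2.resize(b["pixels"][180:320,220:400],None,fx=4,fy=4))
E
```

```text
clock: 4.85
position: [0.5131, 0.0482, 0.2306]
tool_rot: [3.141, -0.0, 0.623]
force: [1.3, 0.1, -0.4]
grip_width: 0.0406
clock: 5.22
position: [0.5134, 0.0482, 0.2018]
tool_rot: [3.142, -0.0, 0.623]
force: [0.2, -0.2, 0.3]
grip_width: 0.0407
[[331.94228265 222.72244492]]
```

View pics/w1.png

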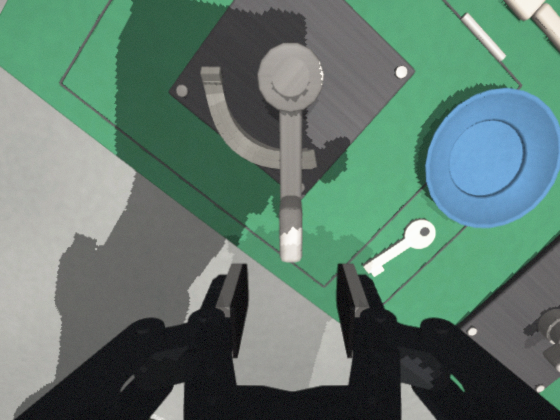

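View pics/s1.png

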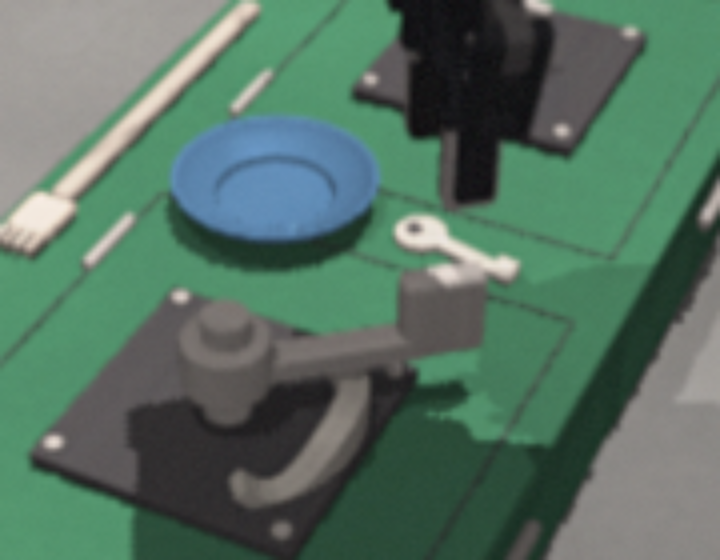

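The paddle sits centred between the fingers (col 291 in the wrist view), lined up with the tool x axis. The key is off to the right and flat, so I'm descending.

```bash
python3 -m handwheel '[[0,0,0.7,0,0,0],[0,0,0.7,0,0,0],[0,0,0.7,0,0,0],[0,0,0.7,0,0,0],[0,0,0.68,0,0,0],[0,0,0,0,0,0]]'; python3 - <<'E'
from h import *
b=bot.grab_frame("side");cv2.imwrite("pics/s2.png",cv2.resize(b["pixels"][180:320,220:400],None,fx=4,fy=4))
E
```

```text
clock: 6.08
position: [0.5128, 0.048, 0.1133]
tool_rot: [-3.141, 0.001, 0.623]
force: [-1.0, -0.2, 0.1]
grip_width: 0.041
```

View pics/s2.png

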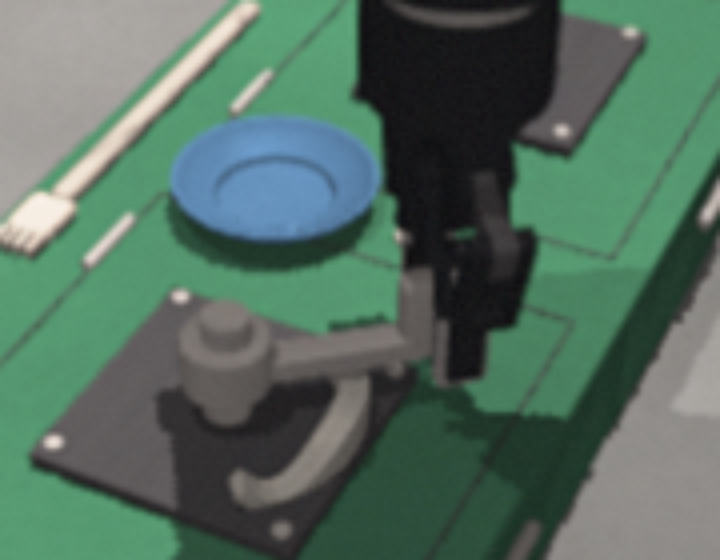

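The fingers straddle the paddle without contact. Next, the first half of the arc.

```bash
python3 -m handwheel '[[0.014,-0.314,0,0,0,0.0139],[0.014,-0.314,0,0,0,0.0139],[0.014,-0.314,0,0,0,0.0139],[0.014,-0.314,0,0,0,0.0139],[0.014,-0.314,0,0,0,0.0139],[0.014,-0.314,0,0,0,0.0139],[0.014,-0.314,0,0,0,0.0139],[0.014,-0.314,0,0,0,0.0139]]'; python3 - <<'E'
from h import *
s=bot.observe();d=np.array(s["position"][:2])-[.5864,.1014]
print(np.hypot(*d),np.degrees(np.arctan2(*d[::-1]))%360,np.degrees(s["tool_rot"][2])+180,np.round(s["qpos"],2))
b=bot.grab_frame("side");cv2.imwrite("pics/s3.png",cv2.resize(b["pixels"][180:320,220:400],None,fx=4,fy=4))
E
```

```text
clock: 7.12
position: [0.4972, 0.1072, 0.1152]
tool_rot: [3.142, -0.001, -0.079]
force: [-0.7, -4.5, 2.5]
grip_width: 0.0405
0.08938858954848611 176.2934322057682 175.4715420864497 [-0.16  0.51 -0.22  2.    0.18  0.65 -2.15]
```

View pics/s3.png

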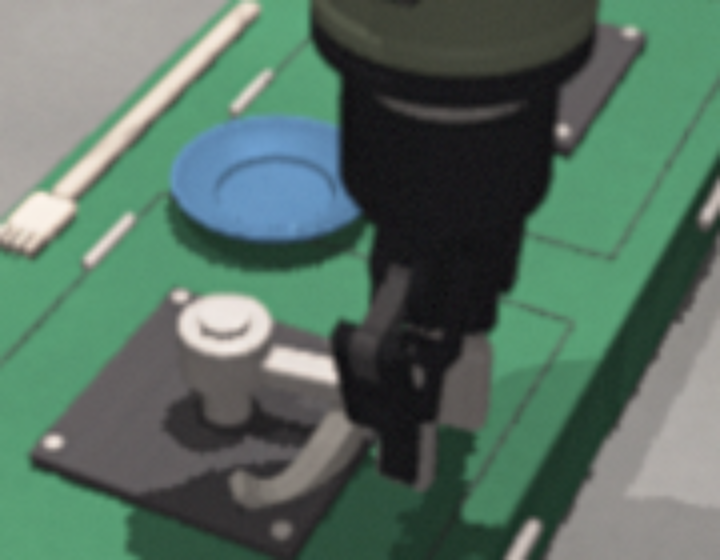

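The push works: the paddle is at the hump, with 4.5 N of force. Joint 7 is at -2.15 and nears its limit of -2.52, so I'll stop turning the tool, widen the gripper, and keep pushing by translation with the trailing finger.

```bash
python3 -m handwheel '[[0,-0.3,0.1,0,0,0],[0,-0.3,0.1,0,0,0],[0,-0.3,0,0,0,0],[0,-0.3,0,0,0,0],[0,-0.3,0,0,0,0]]' -0.65; python3 - <<'E'
from h import *
s=bot.observe();print(np.round(s["qpos"],2))
b=bot.grab_frame("side");cv2.imwrite("pics/s4.png",cv2.resize(b["pixels"][180:320,220:400],None,fx=4,fy=4))
E
```

```text
clock: 7.8
position: [0.4997, 0.1454, 0.1093]
tool_rot: [-3.141, -0.0, -0.075]
force: [-0.3, 0.4, 0.5]
grip_width: 0.0705
[-0.23  0.54 -0.22  1.97  0.18  0.65 -2.21]
```

View pics/s4.png

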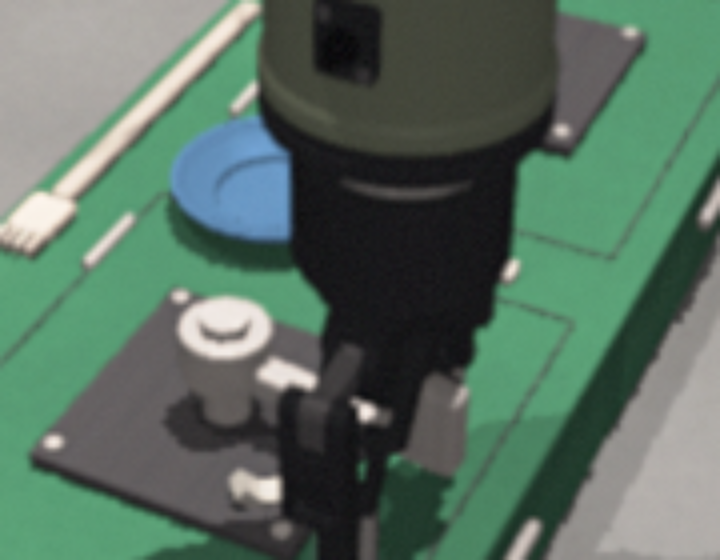

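```bash
python3 -m handwheel '[[0.05,-0.25,0,0,0,0],[0.05,-0.25,0,0,0,0],[0.1,-0.25,0,0,0,0],[0.1,-0.25,0,0,0,0],[0,0,0,0,0,0]]'; python3 - <<'E'
from h import *
s=bot.observe();print(np.round(s["qpos"],2))
b=bot.grab_frame("side");cv2.imwrite("pics/s5.png",cv2.resize(b["pixels"][180:320,220:400],None,fx=4,fy=4))
b=bot.grab_frame("wrist");cv2.imwrite("pics/w5.png",b["pixels"])
E
```

```text
clock: 8.48
position: [0.5091, 0.1696, 0.1092]
tool_rot: [-3.141, -0.0, -0.075]
force: [0.5, -1.2, 1.0]
grip_width: 0.0706
[-0.27  0.56 -0.22  1.93  0.18  0.67 -2.25]
```

View pics/s5.png

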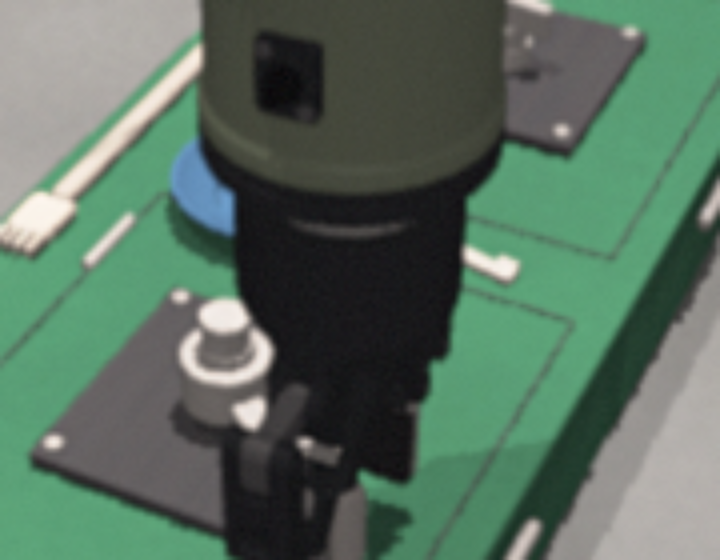

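View pics/w5.png

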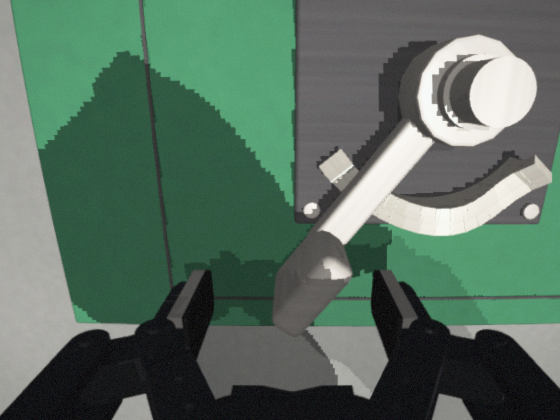

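The lever has run into the notch: the hub has dropped, exposing the pin, and the paddle stands free between the fingers. I'll lift straight up and check.

```bash
python3 -m handwheel '[[0,0,-0.6,0,0,0],[0,0,-0.8,0,0,0],[0,0,-1,0,0,0],[0,0,-1,0,0,0],[0,0,-1,0,0,0],[-0.5,0,-1,0,0,0],[-0.5,0,-1,0,0,0],[0,0,0,0,0,0]]'; python3 - <<'E'
from h import *
b=bot.grab_frame("side");cv2.imwrite("pics/s6.png",cv2.resize(b["pixels"][180:330,220:400],None,fx=4,fy=4))
p=bot.grab_frame("scene");cv2.imwrite("pics/p6.png",cv2.resize(p["pixels"][140:250,250:380],None,fx=6,fy=6,interpolation=2)[:600])
for c,n in((b,"side"),(p,"scene")):
  for t in("latch_grip","wing_tip"):
    for r in bot.trace(c,t)[:1]: print(n,t,r["score"],r["point"])
print("expected notch paddle top",proj(b,[.5222,.1644,.14]),proj(p,[.5222,.1644,.14]))
E
```

```text
clock: 9.57
position: [0.4841, 0.1711, 0.2719]
tool_rot: [-3.14, -0.003, -0.075]
force: [0.1, -0.6, -0.4]
grip_width: 0.0702
side latch_grip 0.56 [288.3, 288.5]
scene latch_grip 0.93 [334.7, 185.2]
scene wing_tip 0.71 [127.8, 215.8]
expected notch paddle top [[298.73618196 299.22253398]] [[345.34215718 158.57928005]]
```

View pics/s6.png

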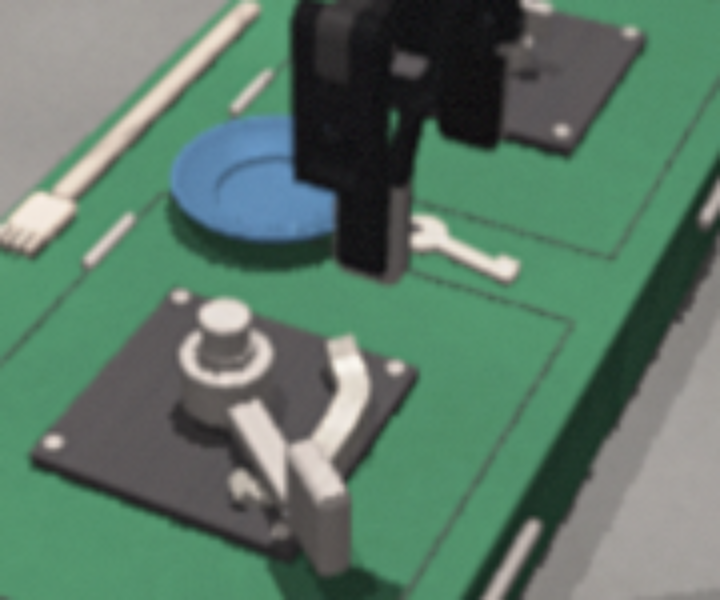

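View pics/p6.png

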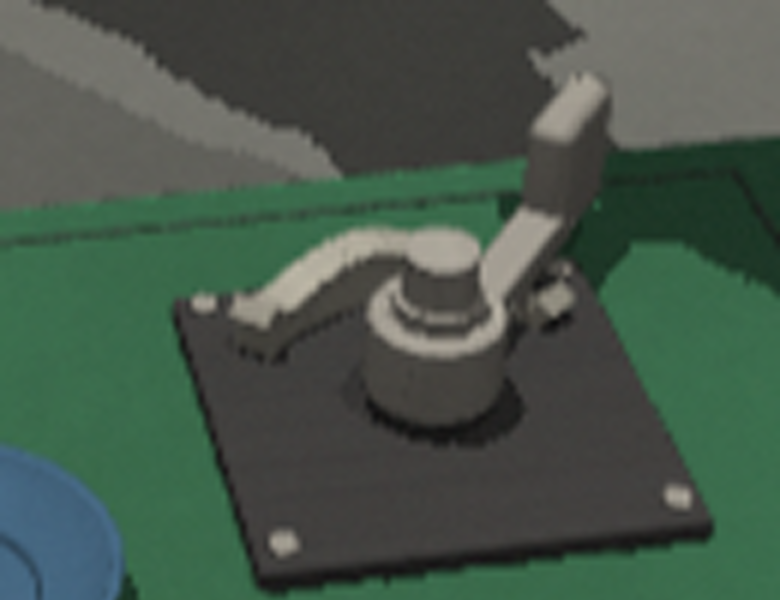

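```bash
python3 - <<'E'
from h import *
p=bot.grab_frame("scene");q=bot.grab_frame("side")
X,e=tri([(p,[345.3,157.7]),(q,[299.5,298])]);d=X[:2]-[.5864,.1014]
print(X,e,np.hypot(*d),np.radians(215.75)-np.arctan2(d[1],d[0]),X[2]-.1495)
E
```

```text
[0.52165651 0.16390353 0.14184468] [array([-0.2444502 , -0.17097145]), array([-0.28350375,  0.20025401])] 0.08999117471147614 1.3917519768683682 -0.007655323062238872
```

```bash
python3 -c "
from workcell import bot
print(bot.job_done(), bot.observe()['clock'])"
```

```text
the job is handed in; nothing more can be done
the job is handed in; nothing more can be done
```

The latch is fastened. I straddled the paddle with the fingers part open and pushed it clockwise over the hump with the trailing finger. It ran into the notch by itself, and I then lifted clear and handed the job in; the last clock reading before that was 9.6 s.

**Last checks:**
- **Angle:** the paddle measured about 1.39 rad by triangulation, at 90.0 mm radius, so it sits at the notch.
- **Height:** the paddle is about 7.7 mm below its starting height. That is a little less than the 9 to 10 mm stated, though within the roughly 2 mm calibration error.
- **Gripper:** it ended well clear at z = 0.27 m, with wrist force near zero.
- **Winged knob:** it looks unmoved in the scene picture, at (128,214) at the start and (128,216) at the end. The network did not find it in the last side picture, where the gripper partly covered it, so this rests on one camera.

**Change of plan:** joint 7 was nearing its limit at -2.15 of -2.52. I stopped turning the tool halfway round and finished with a wider opening and straight shifts.

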